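# Hold a spring clip open over the job card

## Robot

A 7-joint arm with a two-finger parallel gripper is mounted at the origin on a cart in front of the work surface, level with it; the furniture and walls round the work are solid. World frame = base frame: x ahead of the robot, y to its left, z up, the work surface at z = 0. Lengths are in m, angles in rad, forces in N, time in s.
With the tool pointing down it reaches from about 0.35 to 0.9 m from the base axis. Payload 8.1 kg.
Tool frame: the origin (TCP) lies on the centre line of the jaws, within the pads' length; the fingertips stand 19 mm ahead of it and the grasp point (between the pads) is the TCP; z points along the fingers, y is the direction in which the jaws open and shut (so a half turn about z gives the same grasp; the last joint's range is limited). The gripper opens to 92 mm and grips with 3 to 60 N. Pads are 19 mm wide; open, the fingers measure 130 mm over their backs; the gripper's body (75 mm by 190 mm) begins 47 mm behind the grasp point.
Start: joints at [-1.398, 0.434, 0.025, 1.573, -0.012, 1.134, -0.075], TCP at [0.17, 0.601, 0.246] pointing down, gripper open.
Joint ranges: [-2.62, 2.62], [-0.44, 2.09], [-1.27, 1.32], [0.08, 2.57], [-1.32, 4.46], [0.12, 2], [-2.74, 2.74]. Speed limits (rad/s): [2.22, 2.22, 3.01, 3.01, 3.14, 3.14, 3.14].

## Interface

Orientations are given as a rotation vector (axis times angle).
In Python, from cell import monitor, imaging, workorder, outline_of gives the robot as it stands.
- The arm moves only by the tool move_arm, never from a script. Its argument "series" is a list of rows, each a list of 6 numbers: the shift along the world's x, y, z in cm, then the turn, a rotation vector about the world's x, y, z in degrees. A call has 1 to 8 rows; each row shifts and turns the commanded pose from where the row before left it; what a row does not reach is not made up. A row lasts 1/10 s, in which the tool goes at most 50 mm and 8.59 degrees, less where a joint would pass 70% of its speed; a pose out of reach is approached as far as the arm can. A call with a gripper value outside its range is refused whole. "grip" is the opening, from 0 (shut) to 1 (fully open), set as the call begins (left out, the last holds). The fingers move at their own pace and stop on an object; "force" is the grip in N (left out, the last holds). Time passes only in rows, so rows that do not move let the fingers close. It gives the time, the measured TCP pose, the force and the opening at its end, in the units of the state.
- monitor.observe(): the state, without advancing time (a new reading comes with each control period).
- imaging.get_image(name): name is "side" or "top"; returns a dict with "color" (400x640x3 uint8, red, green, blue), "fx", "fy", "cx", "cy" (pixels), "dist_coeffs" ([k1, k2, p1, p2, k3] as OpenCV has them; the pictures are not rectified), "rvec" (rotation vector, rad) and "tvec" (3), from world to camera coordinates, as OpenCV has them. Camera axes: x right, y down, z forward; pixel columns grow to the right and rows downward; lengths in m; the calibration is good to about 2 mm. A picture is of the moment at which its call begins. There is no depth.
- workorder.sign_off(): hands the job in, once; it reports no verdict.
Trained networks look in the newest picture that a camera, given by its name, has taken for a name from the list of things; names that differ only in an ending like _2 or _b are one class to them, and where a whole thing is asked for, a point or a joint stands for the part that bears it (a point fixed in the world has none). Each returns a list of dicts, best first, with "p" (0 to 1); they miss things now and then, are a little off and sometimes report something else, mostly with a low value. They report only what shows in the picture. A call takes as long as a camera call. They do not tell look-alikes from the thing itself.
- outline_of(camera, thing): "mask" (400x640 bool, what is visible of it) and "rect" ([left, top, width, height] in pixels, round what is visible of it).
The state is a dict: "clock": time; "joints": joint angles; "dq": joint speeds; "joint_efforts": joint torques, N m; "position": TCP position; "ee_rot": TCP orientation; "force": force on the tool from outside, world axes, zero at the start; "ft_torque": the same for the moment, N m; "width": opening from 0.0 (shut) to 1.0 (fully open).
Only numpy, scipy, OpenCV 4.12 (cv2) and the standard library are available. Lean on these libraries where they do the work, as an engineer would, in place of code of your own. Each camera call takes 0.05 s, during which the arm holds its last target. There are 200 camera calls.

## Task

Press the card stand's pedal fully down to its stop so that the stiff plywood card rises out of the stand. Then take the spring clip by its handles, squeeze it wide open, bring it over the card and finish while still holding it there: gaping, level and in line with the card, with the card's top edge well inside the open jaws near the middle of the card, and the clip resting on or touching neither card nor stand, so that I can slip a drawing in. Leave the other things where they lie.

Things in the scene. Friction and masses are not known exactly. Their poses are not given: they have to be found in the camera images.
- stand: fixed card stand: dark steel foot, aluminium frame 180 mm wide, 36 mm deep, rim 110 mm above the table. Origin on the table under the card's middle; +x to the back, y along the card, z up. Card upright between two top rails (32 mm over both). Narrow foot and pedal reach 175 mm out in front (-x). It is on the left or right half of the table, the clip on the other
- pedal_pad (a point): centre of the top of the pedal's tread, a ribbed plate 50 mm (along x) by 60 mm wide, 149 mm in front (-x) of the stand's origin; about 70 mm above the table at rest and 36 mm at the stop
- pedal (a joint): pedal hinge, rad: 0 at rest, 0.44 at the stop. A spring pushes it back up; about 4 N on the tread starts it, 9 to 12 N bring it to the stop. Its other end pushes the card up
- card_top (a point): middle of the card's top edge. The card is plain plywood, 4 mm thick (stand x) and 140 mm wide (stand y). Lowered, the edge is 108 mm above the table (about level with the stand's rim); after a full press about 141 mm, 31 mm clear of the rim. Axes as the stand's
- card (a joint): lift of the card, m: 0 to 0.005 at the start, about 0.033 after a full press. It stays up by friction (2.5 N) when the pedal is let go
- clip: loose dark steel spring clip like a big clothes peg, 84 mm high, about 0.08 kg, standing upright on its closed jaws. Origin: middle of the jaws' underside; x along the hinge pin (40 mm up), y across, z up to the handles. Jaws: y = +-1 to 13 mm, 14 mm high, 36 mm long in x. Open, they gape 28 mm at the tips (2 mm above the origin), narrowing to the pin; throat ends 34 mm above the origin
- clip_left (a joint): swing of the clip's +y arm, rad: 0 closed, 0.36 fully squeezed open (a firm stop); always equal to clip_right
- clip_right (a joint): swing of the clip's -y arm, rad: 0 closed, 0.36 fully open
- block_1: bystander, not to be moved: brown stained wood block 38x120x19 mm; origin at the centre of its underside
- collet_nut: bystander, not to be moved: steel ring nut, 43 mm across, 20 mm high; origin at the centre of its underside
- cutter: bystander, not to be moved: steel router cutter, 18 mm thick, 85 mm long, lying; origin at the centre of its underside
- spanner: bystander, not to be moved: open-ended spanner, 180 mm long, 7 mm thick; origin at the centre of its underside
- hex_key: bystander, not to be moved: bent hex key, 108 mm long, 10 mm thick; origin at the centre of its underside
- tape: bystander, not to be moved: roll of masking tape lying flat, 105 mm across, 25 mm high; origin at the centre of its underside
- offcut: bystander, not to be moved: flat wood offcut 50x110x18 mm; origin at the centre of its underside
- clip_handles (a point): point between the handles, 70 mm above the clip's origin; axes as the clip's. Handles: flat plates 32 mm wide (x), splayed in y, 46 to 84 mm above the origin, 55 mm over their tops at rest. Pressed together along y they open the jaws; fully squeezed they are parallel, 24 mm over their outer faces, tops 88 mm above the origin. That takes 8 to 13 N on each
Mind the look-alikes: they are no part of the job. What is shaped like the clip but blue or orange is not meant.

How it is judged:
On the way, in this order (a step that is already met when the one before it is completed fails the run):
1. the pedal is pressed to its stop and the card is up (value of joint pedal above 0.4 rad and value of joint card above 0.027 m), for 0.2 s.
2. the clip is lifted clear of the table (height (world z) of clip above 0.03 m and contact force between the fingers and clip above 1 N), for 0.2 s.
At the end, for the whole second after the job is handed in: Card up over 25 mm; fingers hold the clip, over 0.26 of 0.36 rad open, still, touching neither card nor stand, upright to 0.2 rad, in line to 0.25 rad; card edge 10 to 34 mm above clip origin, within 10 mm of its middle plane and 45 mm of the card's middle (value of joint card above 0.025 m and value of joint each of clip_left, clip_right above 0.26 rad and contact force between the fingers and clip above 2 N and contact force between clip and stand below 0.3 N and x of card_top in the frame of clip between -0.045 and 0.045 m and y of card_top in the frame of clip between -0.01 and 0.01 m and z of card_top in the frame of clip between 0.01 and 0.034 m and angle between clip's own z axis and vertical below 0.2 rad and angle between the x axis of clip and the y axis of stand, either way round below 0.25 rad and linear speed of clip below 0.03 m/s); the arm keeps its last pose, push and grip.
It fails at once if a bystander is moved by more than 3 cm (distance of any of block_1, collet_nut, cutter, spanner, hex_key, tape, offcut from where it was at the start of the episode above 0.03 m).
It also fails if it takes over 64 s, if anything falls off the work surface, if the arm or the gripper's body presses on something with over 40 N, if the wrist force passes 120 N, or if a joint passes its speed limit or range.

## Working session

There is one attempt and no reset: what is moved stays moved. The work goes in short steps, Python scripts to look and compute and a tool call to move; the robot and the scene stay as the last step left them, time stands still between calls to the robot, and variables do not carry over. Pictures are saved under pics/ and viewed, about 8 in all and at most 12, crops included, and the job is handed in when it is done.

Besides the shell and the picture viewer there is one more tool, called after ">>>" as a command line: name --pt "numbers of a row" for each row, then --argument value for the rest. move_arm: Moves the arm, as the interface text tells. Its arguments: {"type":"object","properties":{"series":{"type":"array"},"grip":{"type":"number"},"force":{"type":"number"}},"required":["series"]}

```bash
mkdir -p pics; cat > h.py <<'E'
import numpy as np, cv2
from cell import monitor, imaging, workorder, outline_of
def cam(n):
    i=imaging.get_image(n); i['K']=np.array([[i['fx'],0,i['cx']],[0,i['fy'],i['cy']],[0,0,1]]); i['d']=np.array(i['dist_coeffs']); i['R']=cv2.Rodrigues(np.array(i['rvec'],float))[0]; i['t']=np.array(i['tvec'],float); return i
def ray(i,px):
    p=cv2.undistortPoints(np.array([[px]],float),i['K'],i['d'])[0,0]
    return -i['R'].T@i['t'], i['R'].T@np.array([p[0],p[1],1])
def atz(i,px,z):
    c,d=ray(i,px); return c+d*(z-c[2])/d[2]
def tri(a,pa,b,pb):
    c,d=ray(a,pa);e,f=ray(b,pb)
    s=np.linalg.lstsq(np.c_[d,-f],e-c,rcond=None)[0]
    return (c+d*s[0]+e+f*s[1])/2, np.linalg.norm(c+d*s[0]-e-f*s[1])
def proj(i,P): return cv2.projectPoints(np.atleast_2d(np.array(P,float)),np.array(i['rvec'],float),i['t'],i['K'],i['d'])[0][:,0]
def save(i,n,crop=None,s=1):
    c=i['color'][...,::-1]
    if crop: x,y,w,h=crop; c=c[y:y+h,x:x+w]
    cv2.imwrite('pics/'+n,cv2.resize(c,None,fx=s,fy=s,interpolation=cv2.INTER_CUBIC))
E
python3 - <<'E'
from h import *
a=cam('top');b=cam('side');
cv2.imwrite('pics/0.png',cv2.resize(np.vstack([a['color'],b['color']])[...,::-1],None,fx=.75,fy=.75))
save(a,'top0.png');save(b,'side0.png')
for n,i in(('top',a),('side',b)):
    print(n,-i['R'].T@i['t'],i['fx'])
    for th in('stand','pedal','card','clip','clip_left'):
        for o in outline_of(n,th)[:4]:
            ys,xs=np.nonzero(o['mask']);print(th,round(o['p'],2),o['rect'],xs.mean().round(),ys.mean().round())
print(monitor.observe())
E
```

```text
top [ 0.30572283 -0.00659002  1.29346728] 369.90646709450345
stand 0.71 [194.7, 160.4, 62.5, 66.8] 229.0 186.0
pedal 0.78 [220.6, 173.4, 20.0, 51.7] 230.0 205.0
pedal 0.18 [405.6, 170.9, 4.1, 14.8] 406.0 177.0
card 0.59 [371.2, 148.6, 10.2, 19.4] 376.0 156.0
card 0.55 [202.3, 166.3, 39.5, 7.7] 221.0 170.0
card 0.22 [453.4, 235.0, 39.8, 17.9] 473.0 243.0
clip 0.67 [397.2, 197.2, 22.4, 14.2] 407.0 204.0
clip 0.62 [373.9, 180.8, 15.8, 17.8] 380.0 189.0
clip 0.5 [400.4, 221.1, 17.0, 19.9] 409.0 231.0
clip 0.46 [399.8, 171.3, 20.6, 12.7] 411.0 179.0
clip_left 0.66 [411.4, 174.2, 15.3, 10.2] 416.0 179.0
clip_left 0.38 [398.6, 198.1, 8.7, 10.3] 403.0 202.0
side [-0.17542019 -1.41430481  0.78981434] 423.1867704246679
stand 0.57 [262.7, 186.4, 10.9, 3.3] 267.0 187.0
stand 0.56 [264.2, 164.8, 44.0, 38.1] 289.0 186.0
stand 0.34 [286.0, 168.9, 15.2, 20.7] 294.0 179.0
stand 0.2 [363.3, 232.0, 12.3, 24.0] 369.0 245.0
card 0.62 [228.0, 181.3, 21.5, 6.5] 237.0 184.0
card 0.46 [284.9, 176.7, 16.7, 11.6] 293.0 181.0
clip 0.66 [345.1, 234.7, 6.2, 28.8] 345.0 249.0
clip 0.49 [364.9, 229.1, 10.6, 28.0] 369.0 243.0
clip 0.49 [315.3, 240.6, 15.3, 28.5] 323.0 256.0
clip_left 0.51 [364.9, 239.6, 10.4, 18.0] 370.0 247.0
{'clock': 0.6, 'joints': array([-1.39759956,  0.43450291,  0.02501157,  1.57314813, -0.0115944 ,
        1.13399686, -0.07512229]), 'dq': array([ 1.03244226e-03,  1.25724576e-03, -1.29889751e-03, -5.11852350e-04,
        5.12399412e-04, -5.64268803e-04,  7.01788779e-05]), 'joint_efforts': array([-4.00639283e-04, -6.67346478e+01,  9.83678140e-01, -3.14692640e+01,
       -6.03923458e-02,  3.30279674e-02,  3.10187886e-05]), 'position': array([0.17023866, 0.60141144, 0.24576026]), 'ee_rot': array([4.32023621e-01, 3.11171786e+00, 1.39029135e-04]), 'force': array([0.18758445, 0.13739325, 0.11504909]), 'ft_torque': array([0.06786162, 0.00823193, 0.01690525]), 'width': 0.9985445888557882}
```

View pics/top0.png

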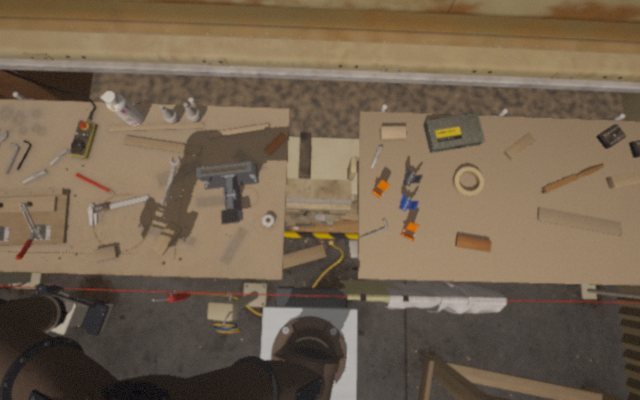

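View pics/side0.png

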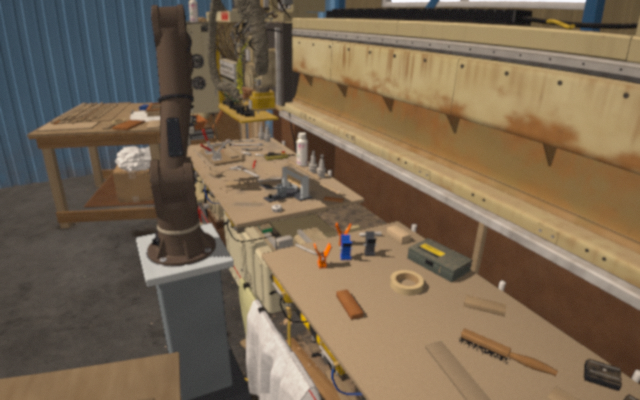

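The top view shows the stand at about (228,190), its pedal toward the robot at (231,213). The dark clip is near (412,175), with blue and orange look-alikes below it. In the side view the dark clip is at (369,243) and the stand at (290,185).

```bash
python3 - <<'E'
import cv2,numpy as np
a=cv2.imread('pics/top0.png');b=cv2.imread('pics/side0.png')
c=lambda i,x,y:cv2.resize(cv2.convertScaleAbs(i[y:y+60,x:x+80],alpha=1.5),(400,300),interpolation=cv2.INTER_CUBIC)
cv2.imwrite('pics/1.png',np.vstack([np.hstack([c(a,190,155),c(a,365,155)]),np.hstack([c(b,245,155),c(b,310,215)])]))
E
```

```text
(no output)
```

View pics/1.png

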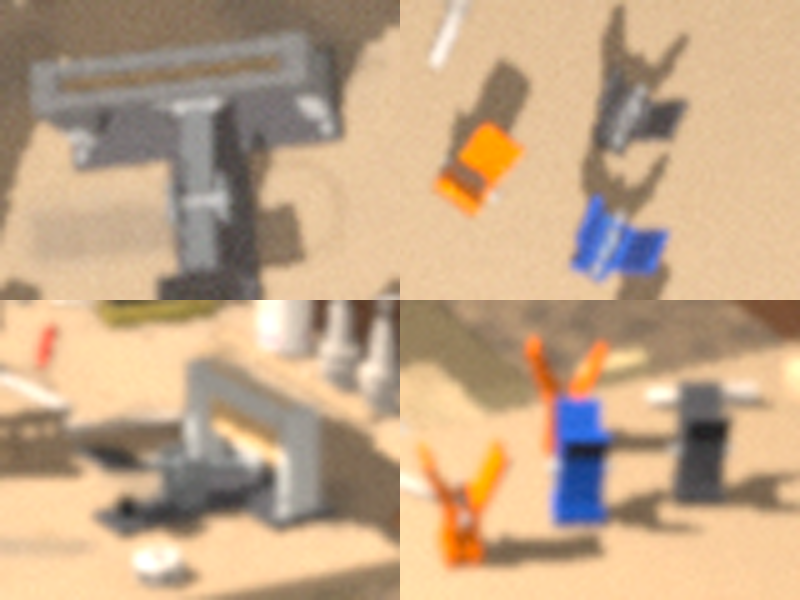

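```bash
cat >> h.py <<'E'
from scipy.optimize import least_squares
def T(p,P):
    x,y,a=p; c,s=np.cos(a),np.sin(a); P=np.atleast_2d(np.array(P,float))
    return np.c_[x+c*P[:,0]-s*P[:,1], y+s*P[:,0]+c*P[:,1], P[:,2]]
def brown(i,rect):
    x,y,w,h=rect; c=i['color'][y:y+h,x:x+w].astype(int); m=(c[...,0]-c[...,2]>20)
    return m
E
python3 - <<'E'
from h import *
a=cam('top');b=cam('side')
# stand: image corners top view (picked by eye) rim z=.11
rim=np.array([[.016,.09,.11],[.016,-.09,.11],[-.016,-.09,.11],[-.016,.09,.11]])
px=np.array([[197,167.4],[251,161.4],[251.6,172],[197.6,177.4]])
f=least_squares(lambda p:(proj(a,T(p,rim))-px).ravel(),[.5,.3,0])
p=f.x;print('stand',p,np.abs(f.fun).max())
print(proj(a,T(p,rim)).round(1).tolist())
print('slot ends',atz(a,(190+60/5,155+85/5),.108),atz(a,(190+280/5,155+62/5),.108))
print('clip pin',atz(a,(410.6,178),.04), atz(a,(365+240/5,155+85/5),.04),atz(a,(365+218/5,155+145/5),.04))
r=b['color']; 
# overlays
def draw(i,p,cp,x,y):
    s=5; im=cv2.resize(cv2.convertScaleAbs(i['color'][y:y+60,x:x+80,::-1],alpha=1.5),(400,300),interpolation=cv2.INTER_CUBIC)
    def pl(Q,q,col):
        u=((proj(i,T(q,Q))-[x,y]+.5)*s).astype(int); cv2.polylines(im,[u],True,col,1)
    pl(rim,p,(0,255,0)); pl([[-.174,.03,.066],[-.124,.03,.07],[-.124,-.03,.07],[-.174,-.03,.066]],p,(0,0,255))
    pl([[0,.07,.108],[0,-.07,.108]],p,(255,0,255)); pl(rim*[18/16,1,0],p,(255,255,0))
    for sg in(1,-1): pl([[-.016,sg*.006,.046],[.016,sg*.006,.046],[.016,sg*.0275,.084],[-.016,sg*.0275,.084]],cp,(0,255,0))
    pl([[-.018,.013,0],[.018,.013,0],[.018,-.013,0],[-.018,-.013,0]],cp,(0,0,255))
    return im
A=atz(a,(365+240/5,155+85/5),.04);B=atz(a,(365+218/5,155+145/5),.04)
d=A-B; m=(A+B)/2; cp=[m[0],m[1],np.arctan2(d[1],d[0])]; print('clip',cp)
cv2.imwrite('pics/2.png',np.vstack([np.hstack([draw(a,p,cp,190,155),draw(a,p,cp,365,155)]),np.hstack([draw(b,p,cp,245,155),draw(b,p,cp,310,215)])]))
E
```

```text
stand [0.58955025 0.29502018 0.13926016] 0.6666680263558931
[[196.5, 167.7], [251.5, 162.0], [252.3, 171.4], [197.0, 177.2]]
slot ends [0.57942483 0.36775337 0.108     ] [0.59942014 0.22534308 0.108     ]
clip pin [ 0.59659113 -0.33569122  0.04      ] [ 0.61841071 -0.34452399  0.04      ] [ 0.57495492 -0.32831972  0.04      ]
clip [np.float64(0.5966828143857511), np.float64(-0.33642185680336545), np.float64(-0.35692038684484984)]
```

View pics/2.png

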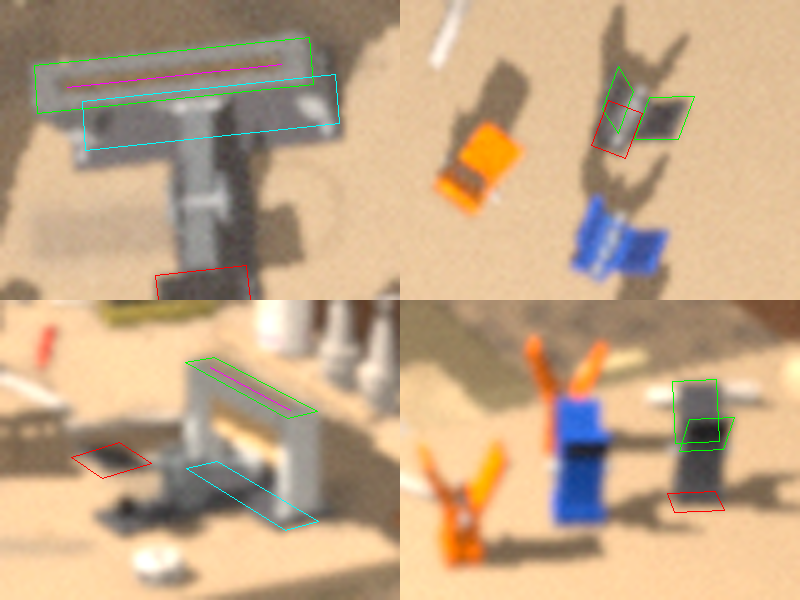

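The stand model fits both views well: (0.590, 0.295), yaw 0.139. The dark clip is at about (0.596, -0.335) with yaw -0.34. The pedal pad works out to about (0.442, 0.274).

>>> move_arm --pt "2.7 -3.3 0 0 0 0" --pt "2.7 -3.3 0 0 0 0" --pt "2.7 -3.3 0 0 0 0" --pt "2.7 -3.3 0 0 0 0" --pt "2.7 -3.3 0 0 0 0" --pt "2.7 -3.3 0 0 0 0" --pt "2.7 -3.3 0 0 0 0" --pt "2.7 -3.3 0 0 0 0" --grip 0 --force 20

```text
clock: 1.5
position: [0.3872, 0.336, 0.246]
ee_rot: [0.432, 3.111, 0.001]
force: [0.5, 0.3, -0.1]
width: 0.352
```

>>> move_arm --pt "2.7 -3.3 -2 0 0 0" --pt "2.7 -3.0 -3 0 0 0" --pt "0 0 -4 0 0 0" --pt "0 0 -4 0 0 0" --pt "0 0 0 0 0 0"

```text
clock: 2.0
position: [0.4376, 0.2724, 0.112]
ee_rot: [-0.432, -3.106, 0.009]
force: [0.0, 0.3, 0.8]
width: 0.006
```

>>> move_arm --pt "0 0 -2 0 0 0" --pt "0 0 -1.5 0 0 0" --pt "0 0 -1 0 0 0" --pt "0 0 -0.8 0 0 0" --pt "0 0 -0.5 0 0 0" --pt "0 0 -0.3 0 0 0" --pt "0 0 0 0 0 0" --pt "0 0 0 0 0 0"

```text
clock: 2.8
position: [0.4398, 0.2753, 0.0566]
ee_rot: [-0.43, -3.112, -0.001]
force: [-4.8, -1.4, 5.3]
width: 0.008
```

>>> move_arm --pt "0 0 -0.4 0 0 0" --pt "0 0 0 0 0 0" --pt "0 0 0 0 0 0" --pt "0 0 0 0 0 0"

```text
clock: 3.2
position: [0.44, 0.2755, 0.0546]
ee_rot: [0.431, 3.112, 0.003]
force: [-11.0, -5.5, 34.6]
width: 0.001
```

```bash
python3 - <<'E'
from h import *
a=cam('top');b=cam('side')
print(monitor.observe()['force'],monitor.observe()['position'])
c=lambda i,x,y:cv2.resize(cv2.convertScaleAbs(i['color'][y:y+60,x:x+80,::-1],alpha=1.5),(400,300),interpolation=cv2.INTER_CUBIC)
cv2.imwrite('pics/3.png',np.hstack([c(a,190,155),c(b,245,155)]))
E
```

```text
[-11.06466825  -5.31106782  35.86082118] [0.44002926 0.27545235 0.05469069]
```

View pics/3.png

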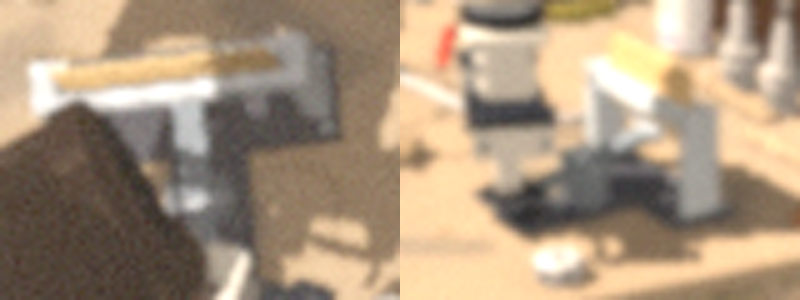

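The pedal is at its stop (about 35 N) and the card stands clear of the rim in both views. Next: up and over to the clip.

>>> move_arm --pt "0 0 4 0 0 0" --pt "0 0 5 0 0 0" --pt "0 0 5 0 0 0" --pt "1.2 -4.7 1 0 0 0" --pt "1.2 -4.7 0 0 0 0" --pt "1.2 -4.7 0 0 0 0" --pt "1.2 -4.7 0 0 0 0" --pt "1.2 -4.7 0 0 0 0" --grip 1

```text
clock: 4.1
position: [0.5008, 0.0381, 0.2031]
ee_rot: [0.43, 3.109, 0.002]
force: [0.7, 0.3, -0.2]
width: 0.649
```

>>> move_arm --pt "1.2 -4.7 0 0 0 0" --pt "1.2 -4.7 0 0 0 0" --pt "1.2 -4.7 0 0 0 0" --pt "1.2 -4.7 0 0 0 0" --pt "1.2 -4.7 0 0 0 0" --pt "1.2 -4.7 0 0 0 0" --pt "1.2 -4.7 0 0 0 -3.5" --pt "1.2 -4.7 0 0 0 0"

```text
clock: 4.9
position: [0.597, -0.338, 0.2032]
ee_rot: [0.528, 3.095, 0.0]
force: [0.3, 1.0, 0.3]
width: 0.998
```

>>> move_arm --pt "0 0 -2 0 0 0" --pt "0 0 -3 0 0 0" --pt "0 0 0 0 0 0" --pt "0 0 0 0 0 0"

```text
clock: 5.3
position: [0.5965, -0.336, 0.1523]
ee_rot: [0.525, 3.097, 0.0]
force: [-0.7, 0.3, 0.6]
width: 0.995
```

```bash
python3 - <<'E'
from h import *
a=cam('top');b=cam('side')
s=monitor.observe();p=s['position'];R=cv2.Rodrigues(s['ee_rot'])[0];print(p,R[:,1],R[:,2],s['joints'][6],s['width'])
def c(i,x,y):
    im=cv2.resize(cv2.convertScaleAbs(i['color'][y:y+60,x:x+80,::-1],alpha=1.5),(400,300),interpolation=cv2.INTER_CUBIC)
    for q in [[*(p[:2]),z] for z in(.07,p[2])]+[list(p+R[:,2]*.019+R[:,1]*s_*.046) for s_ in(1,-1)]:
        u=((proj(i,[q])[0]-[x,y]+.5)*5).astype(int);cv2.circle(im,(int(u[0]),int(u[1])),4,(0,255,0),1)
    return im
cv2.imwrite('pics/4.png',np.hstack([c(a,365,145),c(b,320,205)]))
save(a,'a4.png')
im=a['color'][150:190,190:265].astype(int)
d=im[...,0]-im[...,2]
np.save('stand4.npy',a['color'])
cv2.imwrite('pics/4s.png',cv2.resize(cv2.convertScaleAbs(a['color'][150:185,190:260,::-1],alpha=1.5),None,fx=6,fy=6,interpolation=cv2.INTER_CUBIC))
x=cv2.vconcat([cv2.imread('pics/4.png'),cv2.copyMakeBorder(cv2.imread('pics/4s.png'),0,0,0,380,cv2.BORDER_CONSTANT)]);cv2.imwrite('pics/4c.png',x);print(x.shape)
E
```

```text
[ 0.59713174 -0.3365265   0.15338932] [ 3.29922861e-01  9.44007883e-01 -1.49478817e-04] [ 0.00262008 -0.00107404 -0.99999599] 1.875382625176689 1.0016518296020358
(510, 800, 3)
```

View pics/4c.png

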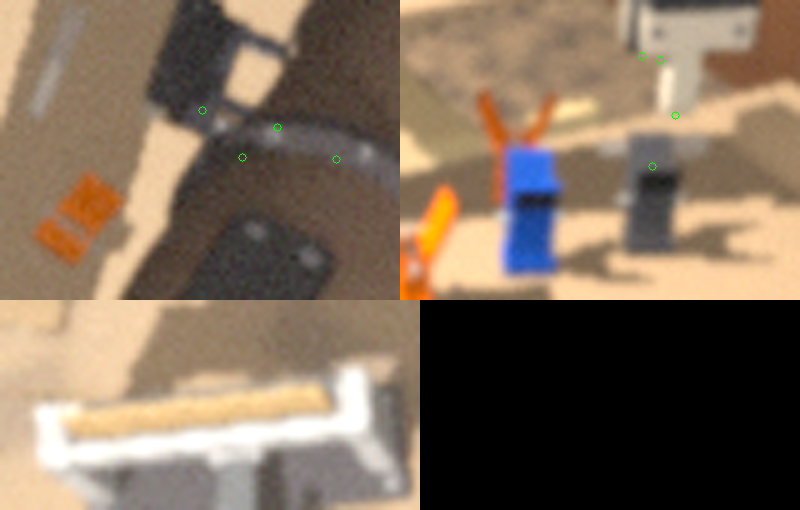

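The card is still up, and the gripper sits right over the dark clip: its projection at z=0.07 lands on the handles. So I descend and squeeze.

>>> move_arm --pt "0 0 -3 0 0 0" --pt "0 0 -3 0 0 0" --pt "0 0 -2.2 0 0 0" --pt "0 0 0 0 0 0" --pt "0 0 0 0 0 0"

```text
clock: 5.9
position: [0.5969, -0.3367, 0.0706]
ee_rot: [0.526, 3.096, -0.001]
force: [-0.1, -0.7, 0.4]
width: 1.0
```

>>> move_arm --pt "0 0 0 0 0 0" --pt "0 0 0 0 0 0" --pt "0 0 0 0 0 0" --pt "0 0 0 0 0 0" --pt "0 0 0 0 0 0" --pt "0 0 0 0 0 0" --pt "0 0 0 0 0 0" --pt "0 0 0 0 0 0" --grip 0 --force 30

```text
clock: 6.7
position: [0.5976, -0.3362, 0.0709]
ee_rot: [0.526, 3.094, 0.001]
force: [0.3, 12.2, 27.6]
width: 0.354
```

>>> move_arm --pt "0 0 0.3 0 0 0" --pt "0 0 0.3 0 0 0" --pt "0 0 0.3 0 0 0" --pt "0 0 0.3 0 0 0" --pt "0 0 0 0 0 0" --pt "0 0 0 0 0 0"

```text
clock: 7.3
position: [0.596, -0.3365, 0.0808]
ee_rot: [-0.527, -3.097, -0.0]
force: [-0.2, 0.5, -0.6]
width: 0.251
```

Opening 23 mm means fully squeezed, and the weight is on the tool. I lift it and look.

>>> move_arm --pt "0 0 2 0 0 0" --pt "0 0 3 0 0 0" --pt "0 0 3 0 0 0" --pt "0 0 3 0 0 0" --pt "0 0 3 0 0 0" --pt "0 0 2 0 0 0" --pt "0 0 0 0 0 0" --pt "0 0 0 0 0 0"

```text
clock: 8.1
position: [0.5959, -0.3363, 0.2404]
ee_rot: [-0.527, -3.097, -0.0]
force: [-0.4, 0.6, -1.9]
width: 0.25
```

```bash
python3 - <<'E'
from h import *
b=cam('side')
s=monitor.observe();p=s['position'];R=cv2.Rodrigues(s['ee_rot'])[0];print(p,s['force'],s['width'],s['joints'])
u0=proj(b,[p])[0].astype(int);x,y=u0-[30,20]
im=cv2.resize(cv2.convertScaleAbs(b['color'][y:y+60,x:x+60,::-1],alpha=1.5),(600,600),interpolation=cv2.INTER_CUBIC)
for k,dz in enumerate((0,-.019,-.06,-.07,-.08)):
    u=((proj(b,[p+[0,0,dz]])[0]-[x,y]+.5)*10).astype(int);cv2.circle(im,tuple(map(int,u)),4,(0,255,0) if k<2 else (0,0,255),1)
cv2.imwrite('pics/5.png',im)
for o in outline_of('side','clip')[:4]: print(o['p'],o['rect'],proj(b,[p,p-[0,0,.07]]).tolist())
E
```

```text
[ 0.5955612  -0.33604399  0.23956512] [-0.29373943  0.43948095 -1.36218385] 0.25418058250312814 [ 0.19552779  0.55353807  0.39221338  1.44067662 -0.2180161   1.19217398
  1.84979907]
0.77 [369.4, 191.0, 8.6, 24.4] [[372.88359635717455, 193.56983331279102], [371.489826270597, 212.36504581117865]]
0.55 [316.1, 243.9, 15.7, 23.0] [[372.88359635717455, 193.56983331279102], [371.489826270597, 212.36504581117865]]
0.44 [334.3, 229.4, 15.8, 5.9] [[372.88359635717455, 193.56983331279102], [371.489826270597, 212.36504581117865]]
```

View pics/5.png

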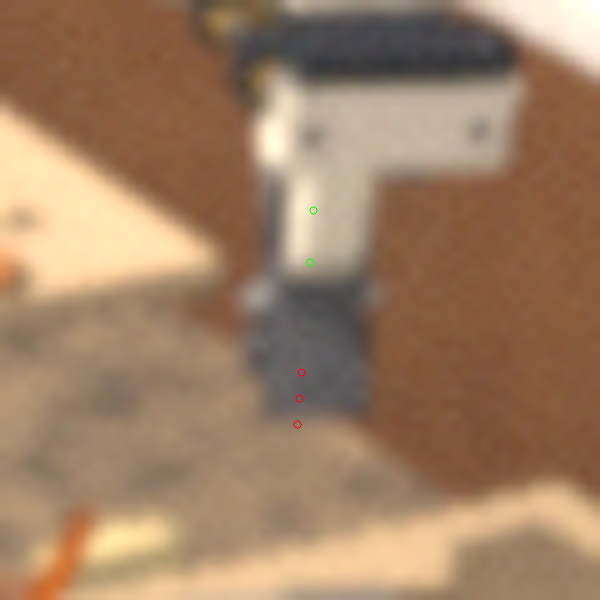

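The clip is held upright and wide open, with its origin about 71 mm below the TCP. I carry it to a hover above the card, turning -62.7° on the way.

>>> move_arm --pt "0 2.5 0 0 0 -3" --pt "0 4.5 0 0 0 -5" --pt "0 4.5 0 0 0 -5" --pt "0 4.5 0 0 0 -5" --pt "0 4.5 0 0 0 -5" --pt "0 4.5 0 0 0 -5" --pt "0 4.5 0 0 0 -5" --pt "0 4.5 0 0 0 -5"

```text
clock: 9.0
position: [0.5951, 0.0054, 0.2396]
ee_rot: [-1.511, -2.753, 0.002]
force: [0.1, -1.2, -0.3]
width: 0.255
```

>>> move_arm --pt "0 4.5 0 0 0 -5" --pt "0 4.5 0 0 0 -5" --pt "0 4.5 0 0 0 -5" --pt "0 4.5 0 0 0 -5" --pt "0 4.5 0 0 0 -4.7" --pt "0 4.5 0 0 0 0" --pt "-0.6 2.1 0 0 0 0" --pt "0 0 0 0 0 0"

```text
clock: 9.8
position: [0.5876, 0.2998, 0.2385]
ee_rot: [-2.051, -2.376, 0.003]
force: [-1.2, 0.4, -1.4]
width: 0.253
```

>>> move_arm --pt "0 0 0 0 0 0" --pt "0 0 0 0 0 0" --pt "0 0 0 0 0 0"

```text
clock: 10.1
position: [0.5905, 0.2927, 0.2408]
ee_rot: [2.064, 2.368, -0.001]
force: [0.4, -0.4, -0.2]
width: 0.25
```

```bash
python3 - <<'E'
from h import *
a=cam('top');b=cam('side')
s=monitor.observe();p=s['position'];R=cv2.Rodrigues(s['ee_rot'])[0];print(p,s['ee_rot'],s['force'],s['width'])
print('tool y deg',np.degrees(np.arctan2(R[1,1],R[0,1])),'tilt',R[:,2])
st=[.5896,.295,.139]
def c(img,i,x,y,tool):
    im=cv2.resize(cv2.convertScaleAbs(img[y:y+50,x:x+66,::-1],alpha=1.5),(396,300),interpolation=cv2.INTER_CUBIC)
    Q=[T(st,[[0,.07,.141],[0,-.07,.141]])]
    if tool: Q.append(np.array([p,p-[0,0,.071]]))
    for q in Q:
        u=((proj(i,q)-[x,y]+.5)*6).astype(int);cv2.polylines(im,[u],False,(0,255,0),1)
    return im
old=np.load('stand4.npy')
cv2.imwrite('pics/6.png',np.vstack([np.hstack([c(old,a,190,145,0),c(a['color'],a,190,145,1)]),np.hstack([c(b['color'],b,255,145,1)]*2)]))
E
```

```text
[0.59044695 0.29329594 0.24103744] [2.06324789e+00 2.36883141e+00 9.67352349e-05] [ 0.4407486   0.81658581 -0.68512051] 0.25289974644307417
tool y deg 7.888388448370321 tilt [ 1.90506127e-04 -8.42571139e-05 -9.99999978e-01]
```

View pics/6.png

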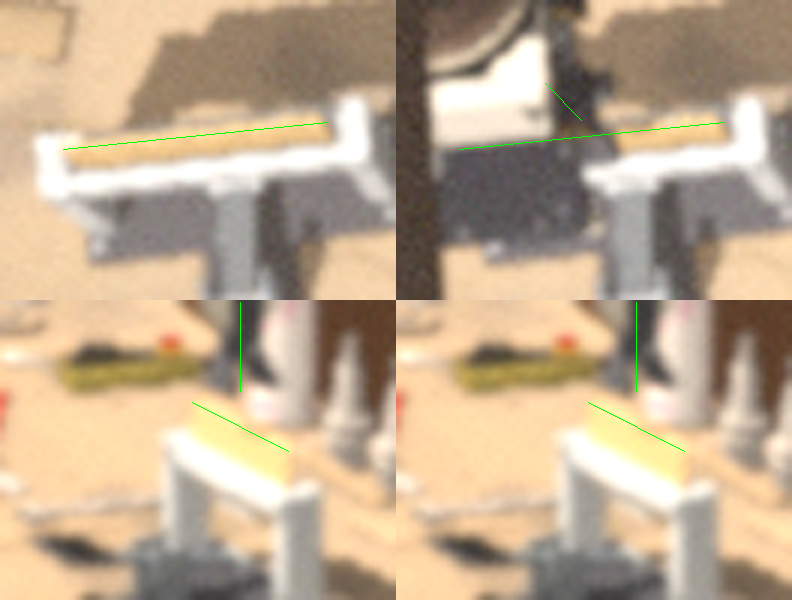

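The clip hovers above the card near its middle, aligned to 0.1°. The projected card-top line lies close to the card's upper edge. I check the offset numerically.

```bash
python3 - <<'E'
from h import *
a=cam('top');old=np.load('stand4.npy').astype(float)
st=[.5896,.295,.139]
for st_y in (.06,.05,.04,.03,.02,.01,0,-.01,-.02,-.03,-.04,-.05,-.06):
    m,u=[proj(a,T(st,[[x,st_y,z]]))[0] for x,z in((0,.141),(.002,.141))]
    c=int(round(m[0])); r0=int(m[1]); col=old[r0-5:r0+7,c]; 
    if st_y in(.04,0,-.04): print(c,r0-5,(col[:,0]-col[:,2]).round().tolist(),col.sum(1).round().tolist())
    print(round(st_y,3),m.round(2),'back edge pred',u[1].round(2),'front bottom',proj(a,T(st,[[-.002,st_y,.11]]))[0][1].round(2))
E
```

```text
0.06 [203.17 169.13] back edge pred 168.52 front bottom 172.02
0.05 [206.32 168.8 ] back edge pred 168.2 front bottom 171.7
209 163 [51.0, 49.0, 47.0, 42.0, 41.0, 58.0, 68.0, 69.0, 65.0, 45.0, 17.0, 10.0] [417.0, 407.0, 386.0, 358.0, 381.0, 413.0, 416.0, 396.0, 396.0, 400.0, 452.0, 504.0]
0.04 [209.47 168.48] back edge pred 167.87 front bottom 171.38
0.03 [212.62 168.15] back edge pred 167.54 front bottom 171.06
0.02 [215.77 167.82] back edge pred 167.21 front bottom 170.74
0.01 [218.92 167.49] back edge pred 166.89 front bottom 170.42
222 162 [44.0, 45.0, 44.0, 36.0, 50.0, 65.0, 67.0, 66.0, 52.0, 20.0, 10.0, 8.0] [309.0, 380.0, 380.0, 366.0, 394.0, 423.0, 407.0, 387.0, 379.0, 424.0, 513.0, 543.0]
0 [222.07 167.17] back edge pred 166.56 front bottom 170.1
-0.01 [225.21 166.84] back edge pred 166.24 front bottom 169.78
-0.02 [228.35 166.52] back edge pred 165.91 front bottom 169.46
-0.03 [231.49 166.19] back edge pred 165.58 front bottom 169.14
235 160 [30.0, 32.0, 30.0, 24.0, 31.0, 48.0, 64.0, 68.0, 62.0, 47.0, 18.0, 11.0] [245.0, 255.0, 264.0, 316.0, 381.0, 434.0, 418.0, 396.0, 382.0, 370.0, 438.0, 503.0]
-0.04 [234.63 165.86] back edge pred 165.26 front bottom 168.83
-0.05 [237.77 165.54] back edge pred 164.93 front bottom 168.51
-0.06 [240.9  165.21] back edge pred 164.61 front bottom 168.19
```

The card agrees to within about 1 mm with the TCP at x=0.590, so I go straight down 4.7 cm.

>>> move_arm --pt "0 0 -1 0 0 0" --pt "0 0 -1 0 0 0" --pt "0 0 -1 0 0 0" --pt "0 0 -1 0 0 0" --pt "0 0 -0.7 0 0 0" --pt "0 0 0 0 0 0" --pt "0 0 0 0 0 0" --pt "0 0 0 0 0 0"

```text
clock: 11.05
position: [0.5904, 0.2946, 0.1944]
ee_rot: [2.061, 2.371, 0.001]
force: [-0.6, 0.0, -0.1]
width: 0.255
```

```bash
python3 - <<'E'
from h import *
a=cam('top');b=cam('side')
for k in range(3):
    s=monitor.observe();print(s['position'],s['force'],s['ft_torque'],s['width']); cam('side')
p=s['position'];x,y=262,140
im=cv2.resize(cv2.convertScaleAbs(b['color'][y:y+50,x:x+60,::-1],alpha=1.5),(720,600),interpolation=cv2.INTER_CUBIC)
for q in (p,p-[0,0,.031],p-[0,0,.071]):
    u=((proj(b,[q])[0]-[x,y]+.5)*12).astype(int);cv2.circle(im,tuple(map(int,u)),4,(0,0,255),1)
u=((proj(b,T([.5903,.295,.139],[[0,.07,.141],[0,-.07,.141]]))-[x,y]+.5)*12).astype(int);cv2.polylines(im,[u],False,(0,255,0),1)
cv2.imwrite('pics/7.png',im)
E
```

```text
[0.59038934 0.29464744 0.19446166] [-0.8356781   0.38510611 -1.43899554] [-0.13129009 -0.01053591  0.00206093] 0.2560413656581257
[0.59030298 0.29467832 0.19438771] [ 0.41947726  0.18309836 -0.49593561] [-0.0905051   0.07933905  0.00169202] 0.249348577763984
[0.59024851 0.29462839 0.19431288] [-0.84295047  0.21155461 -0.10031926] [-0.05934648  0.04158562 -0.01409667] 0.25584123959079913
```

View pics/7.png

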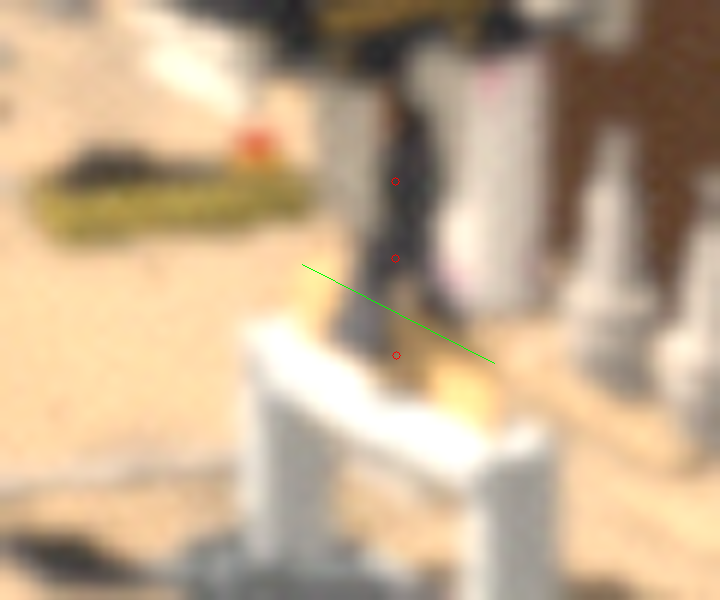

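The view shows both dark jaws straddling the card. The front one ends near (365,355), the back one is at (450,325), and the card-top line passes between them. Lateral force is only sensor noise, under 1 N, so I hand in.

```bash
python3 -c "
from cell import workorder;print(workorder.sign_off())"
```

```text
the job is handed in; nothing more can be done
None
```

I pressed the pedal to its stop, picked up the dark clip, and handed in with the clip held open over the middle of the raised card. Handing in gave no verdict. The run took about 11 s of the 64 s allowed.

- **Pedal:** it met its stop at about 35 N. The pictures showed the card up out of the stand, and still up later.
- **Clip opening:** the gripper opening read about 23 mm, against 24 mm expected for fully squeezed handles. The grip force was set to 30 N. The first squeeze against the table stopped at about 33 mm. Raising the arm about 1 cm let the clip open fully.
- **Alignment:** the gripper is in line with the card to about 0.1° and level. It is about 1 mm or less from the card's estimated mid-plane and middle.
- **Height:** the card's top edge is about 18 mm above the clip origin. I took this from the side picture, so it could be a few mm out.
- **Contact:** force readings at the end stayed within about 1.5 N of zero, mostly the clip's weight and sensor noise. The last side picture showed the jaws straddling the card with no sign of touching.

None of the checks failed. I did not recheck the other things on the table at the end, but nothing touched them that I saw.

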